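Load the kit rack and index it one hole on

TASK

Two wooden bench dogs and an oak wedge stand or lie loose about the bench: put each into the tray of the sliding rack that already holds one of its kind, and leave the other things alone. Only then pull up the rack's spring lock knob, slide the loaded section to the next hole away from the robot and no farther, and let the pin drop fully home in that hole. Finish while still gripping the knob, holding the pin engaged: do not let go.

Things in the scene. Friction and masses are not known exactly. Their poses are not given: they have to be found in the camera images.
- rack: Fixed base: an aluminium square tube 36 mm wide, 230 mm long, top 42 mm above the bench, with four pin holes in its top. Origin on the bench below the hole the pin starts in; x runs along the tube away from the robot (the way to slide), y left across it, z up. Tube from x = -85 to +145 mm; holes at x = -40, 0, 40 and 80 mm. Turned by up to 0.2 rad.
- section_slide (a joint): How far (m) the sliding section with both trays has moved along the tube: 0 at the start (locked), growing along the rack's +x, away from the robot; the next hole is at 0.040. About 1.5 N of rubbing friction, mass about 0.5 kg and the load. The locked pin leaves 1.5 mm of play either way.
- pin_lift (a joint): How far (m) the lock pin and its knob are pulled up: 0 is fully home in a hole, 0.007 and over is clear of the tube, 0.016 is the upper stop. A spring pushes it down with 5 N at 0 and 8 N at the top; let down between holes, it rides on the tube at 0.007 and drops in by itself over the next hole.
- knob: The black fluted lock knob, a 25 mm round upright cylinder 31 mm tall, in the middle between the two trays, with the pin beneath it. It moves along with the section and rises with the pin. Its frame origin lies on its axis 107 mm below its top face (at bench level when home), axes as the rack's; its gripping sides run from 76 to 107 mm above the origin. Below it is a slimmer steel collar.
- knob_top (a point): Centre of the lock knob's top face: 107 mm above the bench when the pin is home.
- tray_left (a point): Centre of the inner floor of the plywood tray on the left (+y) side of the section, 82 mm from the tube's middle, 14 mm above the bench. Inside 116 mm along the rack's x and 108 mm along its y; walls 4 mm thick rise 22 mm above the floor. Axes as the rack's. Moves with the section.
- tray_right (a point): Centre of the inner floor of the like tray on the right (-y) side, 82 mm from the tube's middle. Which tray holds the dog and which the wedge differs from start to start.
- kit_dog: The bench dog that is already in one of the trays, near that tray's end towards the robot: it shows where dogs go. Same shape as dog_a, upright on its head.
- kit_wedge: The oak wedge that is already in the other tray, near its end towards the robot, lying across the rack: it shows where wedges go. Same shape as wedge.
- dog_a: Loose bench dog, a round wooden peg 82 mm tall, standing upside down on its 27 mm wide head (25 mm high); above that the shank, 18 mm across. Origin at the centre of the underside of the head, z up along the shank. About 60 g.
- dog_b: A second loose bench dog like dog_a.
- wedge: Loose brown oak wedge lying flat: 28 mm wide (its x), 90 mm long (its y), thickness tapering along y from 19 mm at its +y end to 4 mm at its -y end. Origin at the centre of the underside. About 40 g.
- offcut: Bystander: a plain dark rectangular wood offcut, 34 x 70 x 19 mm, not a wedge; leave it. Origin at the centre of its underside.
- glue: Bystander: upright glue bottle, 58 mm across, 173 mm tall, at the back.
- tape: Bystander: flat tape roll, 100 mm across, 24 mm high, at the back, beside the fixed wooden drawer chest (182 mm tall) that stands to the right behind the rack: keep clear of the chest.
Not all that is in view belongs to the job. Leave any green or purple look-alike of the dog_a alone.

How it is judged (in metres and radians):
On the way, in this order (a step that is already met when the one before it is completed fails the run):
1. both loose dogs lie in the tray with the dog and the loose wedge in the tray with the wedge, all let go, the section still locked in its first hole ((((x of kit_dog in the frame of tray_left between -0.057 and 0.057 m and y of kit_dog in the frame of tray_left between -0.053 and 0.053 m and z of kit_dog in the frame of tray_left between -0.008 and 0.035 m) and (x of dog_a in the frame of tray_left between -0.057 and 0.057 m and y of dog_a in the frame of tray_left between -0.053 and 0.053 m and z of dog_a in the frame of tray_left between -0.008 and 0.035 m) and (x of dog_b in the frame of tray_left between -0.057 and 0.057 m and y of dog_b in the frame of tray_left between -0.053 and 0.053 m and z of dog_b in the frame of tray_left between -0.008 and 0.035 m) and (x of kit_wedge in the frame of tray_right between -0.057 and 0.057 m and y of kit_wedge in the frame of tray_right between -0.053 and 0.053 m and z of kit_wedge in the frame of tray_right between -0.008 and 0.035 m) and (x of wedge in the frame of tray_right between -0.057 and 0.057 m and y of wedge in the frame of tray_right between -0.053 and 0.053 m and z of wedge in the frame of tray_right between -0.008 and 0.035 m)) or ((x of kit_dog in the frame of tray_right between -0.057 and 0.057 m and y of kit_dog in the frame of tray_right between -0.053 and 0.053 m and z of kit_dog in the frame of tray_right between -0.008 and 0.035 m) and (x of dog_a in the frame of tray_right between -0.057 and 0.057 m and y of dog_a in the frame of tray_right between -0.053 and 0.053 m and z of dog_a in the frame of tray_right between -0.008 and 0.035 m) and (x of dog_b in the frame of tray_right between -0.057 and 0.057 m and y of dog_b in the frame of tray_right between -0.053 and 0.053 m and z of dog_b in the frame of tray_right between -0.008 and 0.035 m) and (x of kit_wedge in the frame of tray_left between -0.057 and 0.057 m and y of kit_wedge in the frame of tray_left between -0.053 and 0.053 m and z of kit_wedge in the frame of tray_left between -0.008 and 0.035 m) and (x of wedge in the frame of tray_left between -0.057 and 0.057 m and y of wedge in the frame of tray_left between -0.053 and 0.053 m and z of wedge in the frame of tray_left between -0.008 and 0.035 m))) and contact force between the fingers and kit_dog below 0.2 N and contact force between the fingers and dog_a below 0.2 N and contact force between the fingers and dog_b below 0.2 N and contact force between the fingers and kit_wedge below 0.2 N and contact force between the fingers and wedge below 0.2 N and value of joint section_slide between -0.004 and 0.004 m and value of joint pin_lift below 0.002 m), for 0.2 s.
2. the knob is gripped and the pin pulled up clear of the tube (value of joint pin_lift above 0.0075 m and contact force between the fingers and knob above 3 N), for 0.05 s.
At the end, for the whole second after the job is handed in: The section stands at the next hole (slide 40 mm, within 3 mm) with the pin home (lifted under 2 mm), the fingers still hold the knob with over 3 N, and every dog lies in one tray and every wedge in the other, at rest and let go (value of joint section_slide between 0.037 and 0.043 m and value of joint pin_lift below 0.002 m and contact force between the fingers and knob above 3 N and velocity of joint section_slide between -0.01 and 0.01 m/s and (((x of kit_dog in the frame of tray_left between -0.057 and 0.057 m and y of kit_dog in the frame of tray_left between -0.053 and 0.053 m and z of kit_dog in the frame of tray_left between -0.008 and 0.035 m) and (x of dog_a in the frame of tray_left between -0.057 and 0.057 m and y of dog_a in the frame of tray_left between -0.053 and 0.053 m and z of dog_a in the frame of tray_left between -0.008 and 0.035 m) and (x of dog_b in the frame of tray_left between -0.057 and 0.057 m and y of dog_b in the frame of tray_left between -0.053 and 0.053 m and z of dog_b in the frame of tray_left between -0.008 and 0.035 m) and (x of kit_wedge in the frame of tray_right between -0.057 and 0.057 m and y of kit_wedge in the frame of tray_right between -0.053 and 0.053 m and z of kit_wedge in the frame of tray_right between -0.008 and 0.035 m) and (x of wedge in the frame of tray_right between -0.057 and 0.057 m and y of wedge in the frame of tray_right between -0.053 and 0.053 m and z of wedge in the frame of tray_right between -0.008 and 0.035 m)) or ((x of kit_dog in the frame of tray_right between -0.057 and 0.057 m and y of kit_dog in the frame of tray_right between -0.053 and 0.053 m and z of kit_dog in the frame of tray_right between -0.008 and 0.035 m) and (x of dog_a in the frame of tray_right between -0.057 and 0.057 m and y of dog_a in the frame of tray_right between -0.053 and 0.053 m and z of dog_a in the frame of tray_right between -0.008 and 0.035 m) and (x of dog_b in the frame of tray_right between -0.057 and 0.057 m and y of dog_b in the frame of tray_right between -0.053 and 0.053 m and z of dog_b in the frame of tray_right between -0.008 and 0.035 m) and (x of kit_wedge in the frame of tray_left between -0.057 and 0.057 m and y of kit_wedge in the frame of tray_left between -0.053 and 0.053 m and z of kit_wedge in the frame of tray_left between -0.008 and 0.035 m) and (x of wedge in the frame of tray_left between -0.057 and 0.057 m and y of wedge in the frame of tray_left between -0.053 and 0.053 m and z of wedge in the frame of tray_left between -0.008 and 0.035 m))) and contact force between the fingers and kit_dog below 0.2 N and contact force between the fingers and dog_a below 0.2 N and contact force between the fingers and dog_b below 0.2 N and contact force between the fingers and kit_wedge below 0.2 N and contact force between the fingers and wedge below 0.2 N and linear speed of each of kit_dog, dog_a, dog_b, kit_wedge, wedge below 0.03 m/s); the arm keeps its last pose, push and grip.
It fails at once if a bystander is moved by more than 25 mm (distance of any of offcut, glue, tape from where it was at the start of the episode above 0.025 m).
It fails at once if the section is moved past the next hole or back towards the robot (value of joint section_slide above 0.055 m or value of joint section_slide below -0.012 m).
It also fails if it takes over 72 s, if anything falls off the work surface, if the arm or the gripper's body presses on something with over 40 N, if the wrist force passes 120 N, or if a joint passes its speed limit or range.

ROBOT

A 6-joint arm with a two-finger parallel gripper is mounted at the origin on the work surface; the furniture and walls round the work are solid. World frame = base frame: x ahead of the robot, y to its left, z up, the work surface at z = 0. Lengths are in mm, angles in rad, forces in N, time in s.
With the tool pointing down it reaches from about 275 to 825 mm from the base axis. Payload 5.2 kg.
Tool frame: the origin (TCP) lies on the centre line of the jaws, within the pads' length; the fingertips stand 25 mm ahead of it and the grasp point (between the pads) lies 6 mm ahead of it; z points along the fingers, y is the line along which they close (so a half turn about z gives the same grasp; the last joint's range is limited). The gripper opens to 93 mm and grips with 3 to 60 N. Pads are 15 mm wide; open, the fingers measure 128 mm over their backs; the gripper's body (75 mm by 188 mm) begins 65 mm behind the grasp point.
Start: joints at [1.106, 0.259, 1.535, -0, 1.348, -0.203], TCP at [142.328, 531.27, 243.653] pointing down, gripper open.
Joint ranges: [-3.14, 3.14], [-0.91, 2.08], [0.19, 2.58], [-1.22, 4.36], [0.22, 2.71], [-3.12, 3.12]. Speed limits (rad/s): [2.57, 2.57, 3.14, 3.14, 3.14, 3.14].

INTERFACE

Orientations are given as a unit quaternion [x, y, z, w].
In Python, from station import * gives the robot as it stands.
- The arm moves only by the tool drive_tool, never from a script. Its argument "motion" is a list that holds one entry, the list of rows, each a list of 5 numbers: the opening, from 0 (shut) to 1 (fully open), then the shift along the tool's x, y, z normalised to -1 to 1, where 1 is 0.15 m, then the turn about the tool's z normalised to -1 to 1, where 1 is pi rad. A call has exactly 10 rows; each row shifts and turns the commanded pose from where the row before left it, along the tool's axes as they then stand; what a row does not reach is not made up. A row lasts 1/8 s, in which the tool goes at most 62.5 mm and 10.7 degrees, less where a joint would pass 70% of its speed; a pose out of reach is approached as far as the arm can. A call with a number of a shift or a turn outside -1 to 1 is refused whole. A call with a gripper value outside its range is refused whole. The fingers move at their own pace and stop on an object; "grip_force" is the grip in N (left out, the last holds). Time passes only in rows, so rows that do not move let the fingers close, or fill a call up. It gives the time, the measured TCP pose, the force, the opening and the grip force at its end, in the units of the state.
- get_state(): the state, without advancing time (a new reading comes with each control period).
- camera(name): name is "side" or "top" or "wrist"; returns a dict with "pixels" (420x560x3 uint8, red, green, blue), "mtx" (3x3 intrinsics, pixels), "rvec" (rotation vector, rad) and "tvec" (3), from world to camera coordinates, as OpenCV has them. Camera axes: x right, y down, z forward; pixel columns grow to the right and rows downward; lengths in mm; the calibration is good to about 2 mm. A picture is of the moment at which its call begins. There is no depth.
- close_job(): hands the job in; it is judged then, once.
The state is a dict: "clock": time; "joints": joint angles; "qvel": joint speeds; "joint_torque": joint torques, N m; "ee_pos": TCP position; "tcp_rot": TCP orientation; "contact_force": force on the tool from outside, world axes, zero at the start; "torque": the same for the moment, N m; "finger_gap": finger opening in mm; "grasp_force": force on a finger pad.
Only numpy, scipy, OpenCV 4.12 (cv2) and the standard library are available. Lean on these libraries where they do the work, as an engineer would, in place of code of your own. Each camera call takes 0.05 s, during which the arm holds its last target. There are 200 camera calls.

## Working session

There is one attempt and no reset: what is moved stays moved. The work goes in short steps, Python scripts to look and compute and a tool call to move; the robot and the scene stay as the last step left them, time stands still between calls to the robot, and variables do not carry over. Pictures are saved under pics/ and viewed, at most 10 in all, crops included, and the job is handed in when it is done.

Besides the shell and the picture viewer there is one more tool, called by a JSON object that holds its "name" and its "arguments". drive_tool: Moves the arm, as the interface text tells. Scaled input: -1 to 1 covers 0.15 m each way for a shift and pi rad each way for a turn. Its arguments: {"type":"object","properties":{"motion":{"type":"array"},"grip_force":{"type":"number"}},"required":["motion"]}

```bash
mkdir -p pics
cat > h.py <<'E'
from station import *
import numpy as np, cv2
from scipy.spatial.transform import Rotation as R
def shot(n,f=None):
    c=camera(n)
    if f: cv2.imwrite('pics/'+f,c['pixels'][:,:,::-1])
    return c
def ray(c,u,v,z):
    M=cv2.Rodrigues(np.array(c['rvec'],float))[0]; t=np.array(c['tvec'],float).ravel()
    d=M.T@np.linalg.inv(np.array(c['mtx']))@[u,v,1]; o=-M.T@t
    return o+d*(z-o[2])/d[2]
def proj(c,p):
    return cv2.projectPoints(np.array([p],float),np.array(c['rvec'],float),np.array(c['tvec'],float),np.array(c['mtx'],float),None)[0].ravel()
E
python3 - <<'E'
from h import *
import pickle
s=get_state();print(s)
a=shot('top','top0.png');b=shot('side','side0.png')
pickle.dump((a,b),open('c0.pkl','wb'))
for c in(a,b):
    M=cv2.Rodrigues(np.array(c['rvec'],float))[0];print(-M.T@np.array(c['tvec']).ravel())
E
```

```text
{'clock': 0.0, 'joints': array([ 1.10617551e+00,  2.59340971e-01,  1.53606309e+00, -5.79382205e-05,
        1.34800996e+00, -2.02818713e-01]), 'qvel': array([ 0.00042489,  0.00143594, -0.00036734,  0.00272948, -0.00084265,
       -0.00128494]), 'joint_torque': array([ 7.05229268e-04, -4.37303889e+01, -2.84007579e+01,  7.20596546e-02,
        4.10246139e-02, -1.23218820e-04]), 'ee_pos': array([142.12840822, 530.79859176, 242.82679429]), 'tcp_rot': array([ 1.30521115e-01,  9.91445111e-01, -8.69693892e-04, -2.71614316e-04]), 'contact_force': array([-0.12582737,  0.38218926,  0.67005892]), 'torque': array([-0.01603433, -0.03960011,  0.04462447]), 'grasp_force': 0.0, 'finger_gap': 92.7363772727678}
[ 381.92062028  -36.78156981 1063.78596274]
[556.86072958 729.12351215 580.39769513]
```

View pics/top0.png

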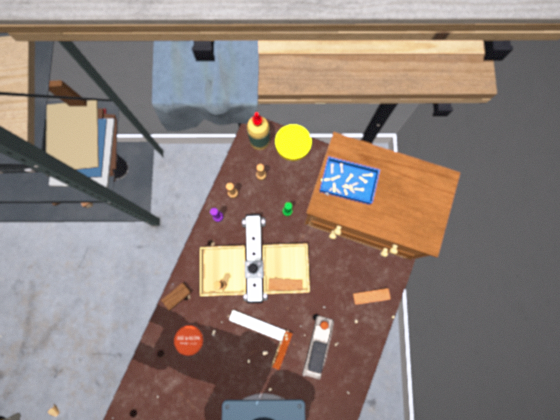

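View pics/side0.png

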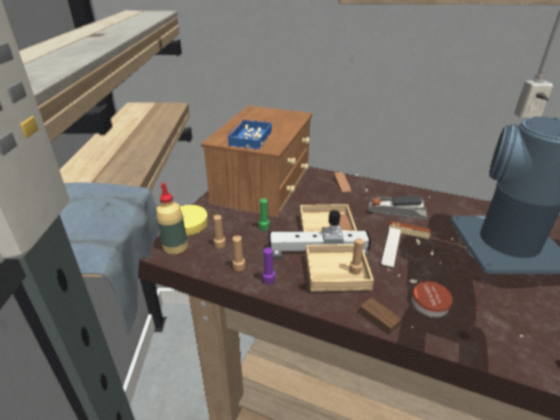

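The top view shows the rack with its knob at (254,268). The left tray holds a dog at (224,283) and the right tray a wedge at (285,284).
- **Dogs:** the candidates are natural wood at (232,190) and (261,172). The purple one at (216,214) and the green one at (288,209) are look-alikes to leave alone.
- **Wedge:** the candidates are the brown piece at (372,297), the dark block at (176,295), and the orange tool handle at (283,350). (372,297) fits best, because its colour matches the kit wedge and the dark block is the offcut.

I'll confirm this in one crop.

Run:
```python
from h import *
import pickle
a,b=pickle.load(open('c0.pkl','rb'))
A=a['pixels'][:,:,::-1]; B=b['pixels'][:,:,::-1]
z=lambda I,x0,y0,w,h:cv2.resize(I[y0:y0+h,x0:x0+w],(400,300),interpolation=cv2.INTER_CUBIC)
m=np.vstack([np.hstack([z(A,340,270,60,45),z(A,195,155,100,75)]),np.hstack([z(A,190,205,140,105),z(B,310,165,80,60)])])
cv2.imwrite('pics/crop0.png',m)
# masks in HSV
H=cv2.cvtColor(A,cv2.COLOR_BGR2HSV)
for n,(u,v) in dict(wedge=(372,297),kitw=(285,284),off=(176,295),d1=(232,189),d2=(261,171),tray=(240,255),tube=(254,235),bench=(330,270)).items(): print(n,H[v,u])
def blob(x0,y0,x1,y1,lo,hi):
    m=cv2.inRange(H,np.array(lo),np.array(hi));k=np.zeros_like(m);k[y0:y1,x0:x1]=m[y0:y1,x0:x1]
    cs=cv2.findContours(k,cv2.RETR_EXTERNAL,cv2.CHAIN_APPROX_NONE)[0];return max(cs,key=cv2.contourArea)
w=blob(345,280,400,312,(0,110,90),(20,255,255));P=np.array([ray(a,*p[0],8)[:2] for p in w],np.float32);print('wedge',cv2.minAreaRect(P))
print('knob',ray(a,254,268,107))
for t in((245,216),(262,216),(247,300),(264,300)):print('tube',ray(a,*t,42))
```

```text
wedge [ 14 128 239]
kitw [ 14 131 235]
off [ 12 140 160]
d1 [ 15 133 178]
d2 [ 16 127 179]
tray [ 28  58 254]
tube [  0   0 255]
bench [  5  82 131]
wedge ((354.9450988769531, -282.7918701171875), (36.593475341796875, 104.98207092285156), 8.303169250488281)
knob [425.18119899  19.01130237 107.        ]
tube [564.10011005  47.54485377  42.        ]
tube [563.95615233   2.74494232  42.        ]
tube [347.73641368  39.93855302  42.        ]
tube [347.56192199  -3.16122765  42.        ]
```

View pics/crop0.png

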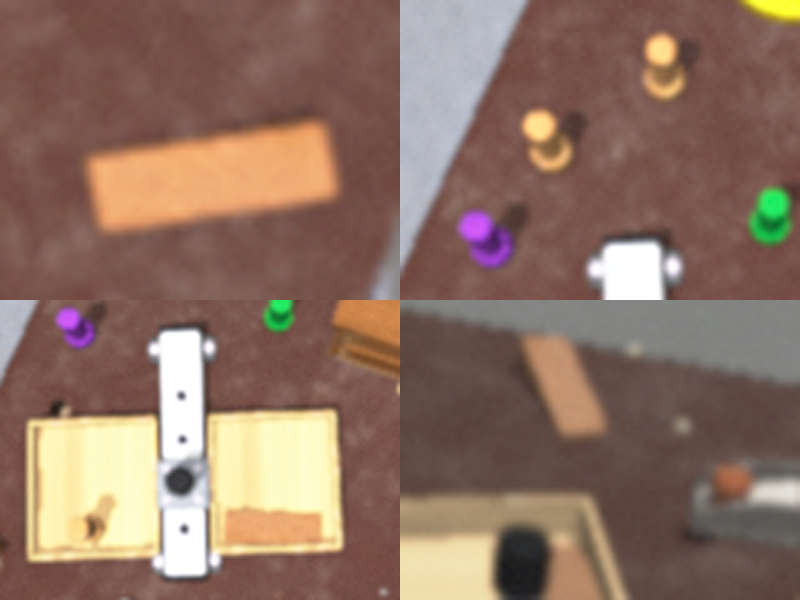

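The crop confirms it. The loose wedge is the brown piece at (372,297), the two tan dogs are at (230,187) and (260,168) by their tops, and the kit dog is in the left tray. Next I'll compute positions.

```bash
cat >> h.py <<'E'
def go(x,y,z,ax=None):
    """normalised tool-axis shift to world TCP target, and turn so that tool y lies along world angle ax (mod pi)"""
    s=get_state(); r=R.from_quat(s['tcp_rot']); p=np.array(s['ee_pos'])
    d=r.inv().apply(np.array([x,y,z])-p)/150; ty=r.apply([0,1,0]); cur=np.arctan2(ty[1],ty[0])
    print('pos',p.round(1),'yaxis',cur.round(4),'shift',d.round(3),'clock',s['clock'],'j6',s['joints'][5].round(2))
    if ax is not None:
        e=(ax-cur+np.pi/2)%np.pi-np.pi/2; print('turn',(-e/np.pi).round(4))
E
python3 - <<'E'
from h import *
import pickle
a,b=pickle.load(open('c0.pkl','rb'))
H=cv2.cvtColor(a['pixels'],cv2.COLOR_RGB2HSV)
r=lambda n,u,v,z:print(n,ray(a,u,v,z).round(0))
r('dog1top',230,186.5,82);r('dog1head',232.5,192.5,25);r('dog2top',260,167.5,82);r('dog2head',261,174.5,25)
r('purple',214,212,82);r('green',288,205,82)
for u,v in((253.4,238.3),(253.7,253.7),(254.4,285.2)):r('hole',u,v,42)
r('knob',253,268.4,107)
for u,v in((200.5,248),(309,244),(309.5,291),(200,295)):r('traycorner',u,v,36)
r('kitdogtop',221,285,96);r('chestcorner',307.5,221,182);r('chest left back',331,136,182)
r('kitw',285.5,284,28)
for uv in((269,280),(303,280),(303,290),(269,290)):r('kw',*uv,28)
# side view check of dog tops
for n,u,v in(('d1',238,238),('d2',218,217)):print(n,ray(b,u,v,82).round(0))
go(355,-283,100,1.715)
E
```

```text
dog1top [634.  84.  82.]
dog1head [632.  84.  25.]
dog2top [685.   7.  82.]
dog2head [682.   7.  25.]
purple [568. 123.  82.]
green [585. -65.  82.]
hole [505.  25.  42.]
hole [465.  24.  42.]
hole [385.  21.  42.]
knob [424.  21. 107.]
traycorner [481. 163.  36.]
traycorner [ 490. -120.   36.]
traycorner [ 369. -119.   36.]
traycorner [361. 161.  36.]
kitdogtop [385.  99.  96.]
chestcorner [ 527. -106.  182.]
chest left back [ 731. -165.  182.]
kitw [387. -58.  28.]
kw [398. -16.  28.]
kw [ 397. -104.   28.]
kw [ 372. -103.   28.]
kw [372. -16.  28.]
d1 [634.  83.  82.]
d2 [685.   5.  82.]
pos [142.1 530.8 242.9] yaxis 1.309 shift [-2.775 -4.872  0.96 ] clock 0.1 j6 -0.2
turn -0.1292
```

{"name": "drive_tool", "arguments": {"motion": [[[0.45,-0.34,-0.17,0.04,0],[0.45,-0.34,-0.17,0.04,0],[0.45,-0.34,-0.17,0.04,0],[0.45,-0.34,-0.17,0.04,0],[0.45,-0.34,-0.17,0.04,0],[0.45,-0.34,-0.17,0.04,0],[0.45,-0.34,-0.17,0.04,0],[0.45,-0.34,-0.17,0.04,0],[0.45,-0.34,-0.17,0.04,0],[0.45,-0.34,-0.17,0.04,0]]], "grip_force": 15}}

```text
clock: 1.35
ee_pos: [570.0, 151.5, 183.1]
tcp_rot: [0.131, 0.991, 0.0, -0.0]
contact_force: [0.1, 1.6, 0.2]
finger_gap: 41.9
grasp_force: 0.0
```

```bash
python3 -c "
from h import *
go(634,84,66)"
```

```text
pos [570.  151.5 183.1] yaxis 1.3088 shift [-0.529 -0.324  0.78 ] clock 1.35 j6 -1.24
```

{"name": "drive_tool", "arguments": {"motion": [[[0.45,-0.265,-0.162,0.1,0],[0.45,-0.264,-0.162,0.1,0],[0.45,0,0,0.2,0],[0.45,0,0,0.2,0],[0.45,0,0,0.1,0],[0.45,0,0,0.08,0],[0.1,0,0,0,0],[0.1,0,0,0,0],[0.1,0,0,0,0],[0.1,0,0,-0.05,0]]]}}

```text
clock: 2.6
ee_pos: [632.7, 85.5, 74.4]
tcp_rot: [0.13, 0.991, -0.0, -0.0]
contact_force: [-0.4, 0.5, -0.3]
finger_gap: 18.1
grasp_force: 15.0
```

```bash
python3 -c "
from h import *
go(441,135,140,1.6)"
```

```text
pos [632.7  85.5  74.4] yaxis 1.3091 shift [ 1.32  -0.012 -0.437] clock 2.6 j6 -1.35
turn -0.0926
```

{"name": "drive_tool", "arguments": {"motion": [[[0.1,0,0,-0.35,0],[0.1,0,0,-0.4,0],[0.1,0.33,-0.003,0,0],[0.1,0.33,-0.003,0,0],[0.1,0.33,-0.003,0,0],[0.1,0.33,-0.003,0,0],[0.1,0,0,0.3,0],[0.1,0,0,0.2,0],[0.1,0,0,0.1,0],[0.1,0,0,0.05,0]]]}}

```text
clock: 3.85
ee_pos: [441.1, 135.0, 89.0]
tcp_rot: [0.131, 0.991, -0.0, -0.0]
contact_force: [0.4, -0.2, -1.3]
finger_gap: 18.0
grasp_force: 15.0
```

```bash
python3 -c "
from h import *
go(441,135,82)"
```

```text
pos [441.1 135.   89. ] yaxis 1.309 shift [ 0.001 -0.     0.047] clock 3.85 j6 -1.25
```

{"name": "drive_tool", "arguments": {"motion": [[[0.1,0,0,0.047,0],[0.1,0,0,0,0],[0.4,0,0,0,0],[0.4,0,0,0,0],[0.4,0,0,-0.35,0],[0.4,0,0,-0.35,0],[0.4,-0.358,-0.08,0,0],[0.4,-0.358,-0.08,0,0],[0.4,-0.358,-0.08,0,0],[0.4,-0.358,-0.08,0,0]]]}}

```text
clock: 5.1
ee_pos: [637.9, 32.1, 187.5]
tcp_rot: [0.131, 0.991, 0.0, 0.0]
contact_force: [0.7, 0.3, 0.7]
finger_gap: 37.3
grasp_force: 0.0
```

```bash
python3 -c "
from h import *
c=shot('side');d=shot('top');I=np.hstack([c['pixels'][200:320,230:390],d['pixels'][225:315,190:310].repeat(1,0)][:1]);
cv2.imwrite('pics/p1.png',np.hstack([cv2.resize(c['pixels'][200:320,230:390],(400,300)),cv2.resize(d['pixels'][225:315,190:310],(400,300))])[:,:,::-1])
go(685,7,66)"
```

```text
pos [640.4  29.7 186.2] yaxis 1.3059 shift [-0.324 -0.068  0.802] clock 5.2 j6 -1.43
```

View pics/p1.png

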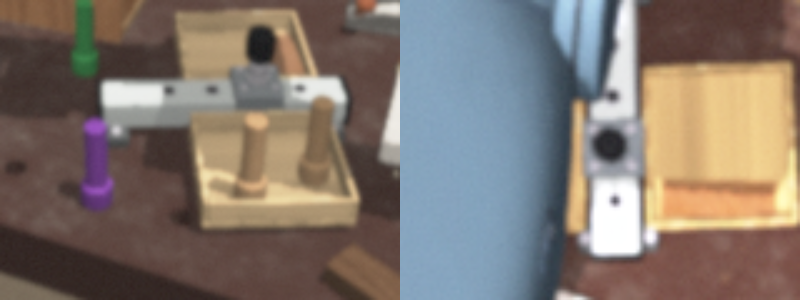

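The first dog stands upright in the left tray, at about (255,155) in the left half of the picture. Next is the second dog.

{"name": "drive_tool", "arguments": {"motion": [[[0.4,-0.324,-0.068,0,0],[0.4,0,0,0.3,0],[0.4,0,0,0.3,0],[0.4,0,0,0.14,0],[0.4,0,0,0.06,0],[0.4,0,0,0,0],[0.1,0,0,0,0],[0.1,0,0,0,0],[0.1,0,0,0,0],[0.1,0,0,-0.05,0]]]}}

```text
clock: 6.45
ee_pos: [680.2, 10.6, 74.5]
tcp_rot: [0.131, 0.991, -0.0, -0.001]
contact_force: [-0.3, -0.0, -0.9]
finger_gap: 17.6
grasp_force: 14.9
```

```bash
python3 -c "
from h import *
go(443,76,66)"
```

```text
pos [680.2  10.6  74.5] yaxis 1.309 shift [1.64  0.012 0.059] clock 6.45 j6 -1.46
```

{"name": "drive_tool", "arguments": {"motion": [[[0.1,0,0,-0.35,0],[0.1,0,0,-0.4,0],[0.1,0.328,0.002,0,0],[0.1,0.328,0.002,0,0],[0.1,0.328,0.002,0,0],[0.1,0.328,0.002,0,0],[0.1,0.328,0.004,0,0],[0.1,0,0,0.3,0],[0.1,0,0,0.2,0],[0.1,0,0,0.1,0]]]}}

```text
clock: 7.7
ee_pos: [442.6, 76.1, 96.2]
tcp_rot: [0.13, 0.991, -0.0, -0.001]
contact_force: [-0.7, 0.3, -0.8]
finger_gap: 17.9
grasp_force: 14.9
```

```bash
python3 -c "
from h import *
go(443,76,82)"
```

```text
pos [442.6  76.1  96.2] yaxis 1.3091 shift [-0.003  0.     0.095] clock 7.7 j6 -1.39
```

{"name": "drive_tool", "arguments": {"motion": [[[0.1,0,0,0.07,0],[0.1,0,0,0.025,0],[0.1,0,0,0,0],[0.4,0,0,0,0],[0.4,0,0,0,0],[0.4,0,0,-0.35,0],[0.4,0,0,-0.35,0],[0.4,0,0,-0.1,0.05],[0.5,0,0,0,0.055],[0.5,0,0,0,0.055]]]}}

```text
clock: 8.95
ee_pos: [443.7, 76.0, 203.6]
tcp_rot: [0.376, 0.927, 0.0, 0.001]
contact_force: [-0.4, 0.7, 1.0]
finger_gap: 46.3
grasp_force: 0.0
```

```bash
python3 -c "
from h import *
go(355,-283,140,0.145)"
```

```text
pos [443.7  76.  203.6] yaxis 0.8007 shift [-1.241 -2.13   0.424] clock 8.95 j6 -0.88
turn 0.2087
```

{"name": "drive_tool", "arguments": {"motion": [[[0.5,-0.177,-0.304,0,0],[0.5,-0.177,-0.304,0,0],[0.5,-0.177,-0.304,0,0],[0.5,-0.177,-0.304,0,0],[0.5,-0.177,-0.304,0,0],[0.5,-0.177,-0.304,0,0],[0.5,-0.177,-0.304,0,0],[0.5,0,0,0.1,0.055],[0.5,0,0,0.1,0.055],[0.5,0,0,0.1,0.055]]]}}

```text
clock: 10.2
ee_pos: [356.6, -283.4, 157.7]
tcp_rot: [0.601, 0.799, -0.0, 0.0]
contact_force: [-0.3, 0.0, -0.8]
finger_gap: 46.6
grasp_force: 0.0
```

{"name": "drive_tool", "arguments": {"motion": [[[0.5,0,0,0.06,0.044],[0.5,0,0,0,0],[0.5,0,0,0,0],[0.5,0,0,0,0],[0.5,0,0,0,0],[0.5,0,0,0,0],[0.5,0,0,0,0],[0.5,0,0,0,0],[0.5,0,0,0,0],[0.5,0,0,0,0]]]}}

```text
clock: 11.45
ee_pos: [356.7, -283.0, 148.8]
tcp_rot: [0.652, 0.758, -0.0, -0.0]
contact_force: [-0.4, 0.4, -1.0]
finger_gap: 46.7
grasp_force: 0.0
```

Run:
```python
from h import *
w=shot('wrist');t=shot('top');s=shot('side')
v=np.hstack([w['pixels'],cv2.resize(t['pixels'][225:315,190:310],(240,420))])
cv2.imwrite('pics/w1.png',v[:,:,::-1])
go(355,-283,10,0.145)
H=cv2.cvtColor(w['pixels'],cv2.COLOR_RGB2HSV);m=cv2.inRange(H,(8,100,100),(20,255,255))
for c in cv2.findContours(m,0,1)[0]:
    if cv2.contourArea(c)>1500: print(cv2.minAreaRect(c),cv2.minAreaRect(np.array([ray(w,*p[0],10)[:2] for p in c],np.float32)))
print(proj(w,[355,-283,10]))
```

```text
pos [ 356.7 -283.   148.9] yaxis 0.1498 shift [ 0.002 -0.011  0.926] clock 11.6 j6 -1.07
turn 0.0015
((476.49993896484375, 158.99996948242188), (317.99993896484375, 164.99996948242188), 90.0) ((507.09039306640625, -254.2606964111328), (142.88424682617188, 266.4420471191406), 20.908599853515625)
((161.085693359375, 120.48619079589844), (398.5374450683594, 182.4552764892578), 28.931297302246094) ((264.150146484375, -240.66595458984375), (146.62673950195312, 297.3899230957031), 66.85061645507812)
[282.3722792  202.81355761]
```

View pics/w1.png

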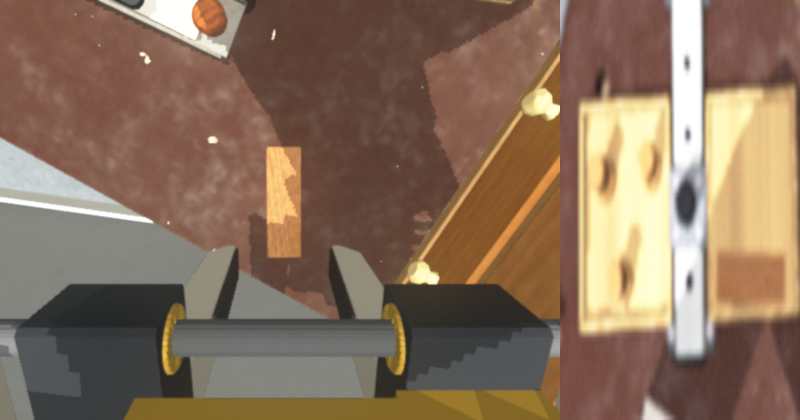

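All three dogs stand in the left tray. The wedge is centred at (284,202) in the wrist view, in line with the jaws. The chest knobs at (420,272) and (540,100) look close to the gripper body, so I'll check that clearance.

Run:
```python
from h import *
import pickle
a,b=pickle.load(open('c0.pkl','rb'))
w=shot('wrist')
def pm(c):
    return np.array(c['mtx'],float)@np.hstack([cv2.Rodrigues(np.array(c['rvec'],float))[0],np.array(c['tvec'],float).reshape(3,1)])
def tri(c1,p1,c2,p2):
    X=cv2.triangulatePoints(pm(c1),pm(c2),np.array(p1,float).reshape(2,1),np.array(p2,float).reshape(2,1)).ravel();X=X[:3]/X[3]
    print(X.round(0),'err',(proj(c1,X)-p1).round(1),(proj(c2,X)-p2).round(1))
for q in((335,232),(330,234),(394,249),(384,252)):
    for n in((303,139),(291,159),(305,166),(292,187)):
        print(q,n,end=' ');tri(a,q,b,n)
for q in((335,232),(394,249),(384,252)):
    for n in((420,272),(540,102)):
        print('w',q,n,end=' ');tri(a,q,w,n)
for u,v in((307.5,221),(408,256),(405,254)): print(ray(a,u,v,182))
w_=ray(w,267,147,5),ray(w,301,147,5),ray(w,267,257,5),ray(w,301,257,5);print(w_)
```

```text
(335, 232) (303, 139) [ 494. -164.  200.] err [-0.4  2.6] [-2.4 -0.5]
(335, 232) (291, 159) [ 512. -175.  138.] err [ 0.2 -1.6] [1.5 0.3]
(335, 232) (305, 166) [ 495. -174.  124.] err [-1.   6.2] [-6.2 -1.4]
(335, 232) (292, 187) [ 515. -187.   50.] err [-0.2  1.8] [-1.8 -0.4]
(330, 234) (303, 139) [ 491. -153.  204.] err [-0.2  1.3] [-1.2 -0.3]
(330, 234) (291, 159) [ 509. -162.  144.] err [ 0.3 -2.9] [2.7 0.5]
(330, 234) (305, 166) [ 492. -161.  129.] err [-0.8  4.9] [-4.9 -1.1]
(330, 234) (292, 187) [ 512. -173.   57.] err [-0.1  0.5] [-0.5 -0.1]
(394, 249) (303, 139) [ 472. -314.  133.] err [ 0.2 -1.8] [1.5 0.3]
(394, 249) (291, 159) [ 491. -340.   55.] err [ 0.9 -6.5] [5.4 0.9]
(394, 249) (305, 166) [ 470. -341.   35.] err [-0.3  2.3] [-2.  -0.4]
(394, 249) (292, 187) [ 493. -373.  -60.] err [ 0.4 -2.7] [2.3 0.4]
(384, 252) (303, 139) [ 469. -288.  144.] err [ 0.5 -4. ] [3.3 0.6]
(384, 252) (291, 159) [ 488. -311.   69.] err [ 1.2 -8.7] [7.1 1.1]
(384, 252) (305, 166) [ 467. -312.   49.] err [-0.   0.2] [-0.1 -0. ]
(384, 252) (292, 187) [ 489. -340.  -43.] err [ 0.7 -4.8] [4.2 0.8]
w (335, 232) (420, 272) [ 498. -242.   56.] err [21.7  8. ] [ 77.  -78.7]
w (335, 232) (540, 102) [ 518. -184.   44.] err [-1.7  0.8] [2.6 9. ]
w (394, 249) (420, 272) [ 482. -341.    8.] err [-3.5 -1.2] [-6.7 13.1]
w (394, 249) (540, 102) [ 434. -248.  232.] err [-16.4  11.7] [147.8 282.9]
w (384, 252) (420, 272) [ 468. -314.   41.] err [-0.1 -0. ] [-0.2  0.4]
w (384, 252) (540, 102) [ 435. -237.  213.] err [-13.6   8.9] [ 90.  190.5]
[ 527.15067174 -106.01490853  182.        ]
[ 447.10972426 -329.45931655  182.        ]
[ 451.59588494 -323.02067831  182.        ]
(array([ 336.01191633, -240.09531281,    5.        ]), array([ 363.1018222 , -235.99963855,    5.        ]), array([ 349.1611259 , -335.41312139,    5.        ]), array([ 378.81211463, -330.93074942,    5.        ]))
```

{"name": "drive_tool", "arguments": {"motion": [[[0.5,0.129,-0.003,0.2,0],[0.5,0,0,0.2,0],[0.5,0,0,0.2,0],[0.5,0,0,0.12,0],[0.5,0,0,0.06,0],[0.5,0,0,0.036,0],[0.5,0,0,0,0],[0.2,0,0,0,0],[0.2,0,0,0,0],[0.2,0,0,0,0]]], "grip_force": 30}}

```text
clock: 12.9
ee_pos: [353.6, -264.2, 26.9]
tcp_rot: [0.652, 0.758, -0.0, 0.0]
contact_force: [-0.3, 1.5, 3.3]
finger_gap: 27.3
grasp_force: 30.0
```

```bash
python3 -c "
from h import *
go(442,-40,100,0.033)"
```

```text
pos [ 353.6 -264.2   26.9] yaxis 0.1497 shift [ 1.39   0.806 -0.488] clock 12.9 j6 -1.05
turn 0.0372
```

{"name": "drive_tool", "arguments": {"motion": [[[0.2,0,0,-0.1,0],[0.2,0,0,-0.4,0],[0.2,0,0,-0.4,0],[0.2,0.345,0.203,0,0],[0.2,0.345,0.203,0,0],[0.2,0.345,0.203,0,0],[0.2,0.345,0.203,0,0],[0.2,0,0,0,0.037],[0.2,0,0,0.2,0],[0.2,0,0,0.1,0]]]}}

```text
clock: 14.15
ee_pos: [442.3, -40.4, 115.4]
tcp_rot: [0.695, 0.719, -0.0, -0.001]
contact_force: [-0.1, -0.0, 0.3]
finger_gap: 27.6
grasp_force: 30.0
```

Run:
```python
from h import *
go(443,-42,43,0.033)
c=shot('side');w=shot('wrist')
cv2.imwrite('pics/p2.png',np.hstack([cv2.resize(c['pixels'][140:300,250:410],(420,420)),w['pixels'][:,90:470]])[:,:,::-1])
```

```text
pos [442.3 -40.4 115.4] yaxis 0.0347 shift [-0.011  0.005  0.483] clock 14.15 j6 -0.38
turn 0.0005
```

View pics/p2.png

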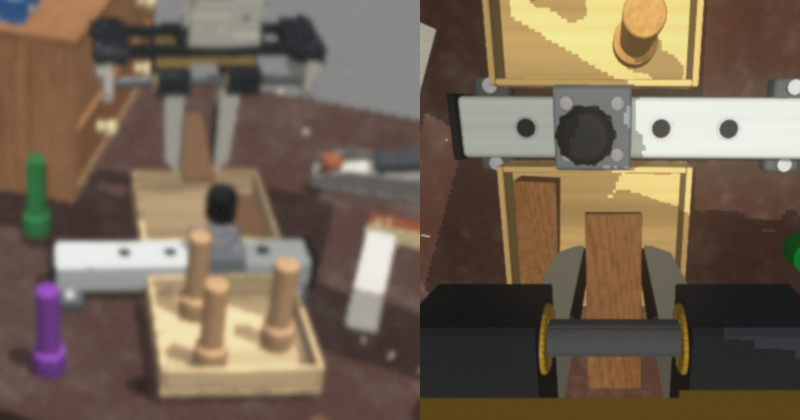

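The wedge is held over the empty part of the right tray, between the kit wedge and the far wall. I'll lower it and let go.

{"name": "drive_tool", "arguments": {"motion": [[[0.2,-0.011,0.005,0.2,0],[0.2,0,0,0.14,0],[0.2,0,0,0.09,0],[0.2,0,0,0.05,0],[0.2,0,0,0.008,0],[0.2,0,0,0,0],[0.38,0,0,0,0],[0.38,0,0,0,0],[0.38,0,0,0,0],[0.38,0,0,-0.1,0]]]}}

```text
clock: 15.5
ee_pos: [442.9, -42.4, 57.7]
tcp_rot: [0.695, 0.719, -0.0, -0.001]
contact_force: [-0.1, -0.4, 0.1]
finger_gap: 35.5
grasp_force: 0.0
```

{"name": "drive_tool", "arguments": {"motion": [[[0.38,0,0,-0.3,0],[0.38,0,0,-0.35,0],[0.38,0,0,-0.35,0],[0.38,0,0,0,0],[0.38,0,0,0,0],[0.38,0,0,0,0],[0.38,0,0,0,0],[0.38,0,0,0,0],[0.38,0,0,0,0],[0.38,0,0,0,0]]]}}

```text
clock: 16.75
ee_pos: [443.7, -42.7, 208.2]
tcp_rot: [0.695, 0.719, -0.0, -0.0]
contact_force: [0.3, 0.0, 0.0]
finger_gap: 35.0
grasp_force: 0.0
```

Run:
```python
from h import *
c=shot('side');w=shot('wrist')
cv2.imwrite('pics/p3.png',np.hstack([cv2.resize(c['pixels'][140:300,250:410],(420,420)),w['pixels'][:,90:470]])[:,:,::-1])
go(424,21,180,1.6)
# knob top centre in wrist by dark mask
H=cv2.cvtColor(w['pixels'],cv2.COLOR_RGB2HSV);m=cv2.inRange(H,(0,0,0),(180,255,70));m[280:]=0
for k in cv2.findContours(m,0,1)[0]:
    if cv2.contourArea(k)>800:
        (u,v),r=cv2.minEnclosingCircle(k);print(u,v,r,ray(w,u,v,107),cv2.contourArea(k))
print(proj(w,[424,21,107]))
```

```text
pos [443.8 -42.7 208.3] yaxis 0.0335 shift [ 0.429 -0.117  0.188] clock 16.85 j6 -0.38
turn -0.4986
417.0 245.5 62.171234130859375 [542.84531607 -61.75174317 107.        ] 3528.0
130.5347137451172 206.08181762695312 46.50495910644531 [332.83487294 -38.38376795 107.        ] 2299.5
80.0 20.5 82.58490753173828 [311.8348426   81.28651045 107.        ] 6314.5
[258.57101802 125.81642727]
```

View pics/p3.png

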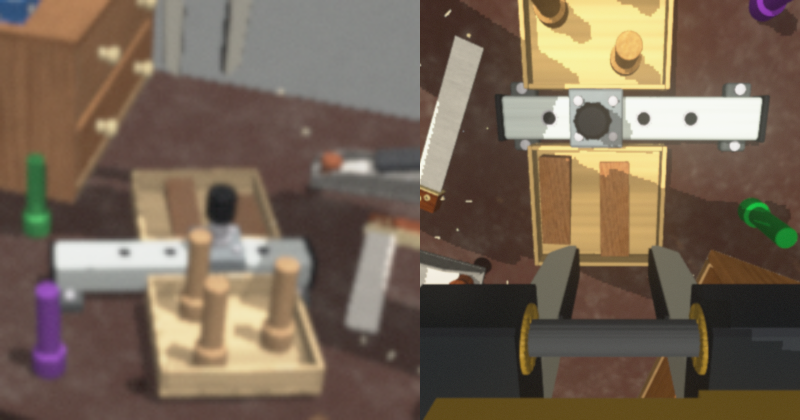

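Every piece is in its tray: three dogs on the left, and both wedges lying flat on the right. The knob is at full-image pixel (263,121) in the wrist view.

Run:
```python
from h import *
w=shot('wrist');H=cv2.cvtColor(w['pixels'],cv2.COLOR_RGB2HSV);m=cv2.inRange(H,(0,0,0),(180,255,85))
k=np.zeros_like(m);k[95:150,235:292]=m[95:150,235:292]
c=max(cv2.findContours(k,0,1)[0],key=cv2.contourArea);(u,v),r=cv2.minEnclosingCircle(c);print(u,v,r,ray(w,u,v,107),ray(w,u-r,v,107),ray(w,u+r,v,107))
p=ray(w,263,121,107);print(p)
go(p[0],p[1],103)
```

```text
261.8333435058594 120.5 18.44671058654785 [426.15169177  24.55063817 107.        ] [413.77248364  24.13196504 107.        ] [438.53108517  24.96931756 107.        ]
[426.94038445  24.2508417  107.        ]
pos [443.8 -42.7 208.3] yaxis 0.0335 shift [ 0.45  -0.097  0.702] clock 16.9 j6 -0.38
```

{"name": "drive_tool", "arguments": {"motion": [[[0.5,0.222,-0.053,0,0],[0.5,0.221,-0.054,0,0],[0.5,0,0,0.3,0],[0.5,0,0,0.25,0],[0.5,0,0,0.1,0],[0.5,0,0,0.052,0],[0.5,0,0,0,0],[0.15,0,0,0,0],[0.15,0,0,0,0],[0.15,0,0,0,0]]], "grip_force": 30}}

```text
clock: 18.15
ee_pos: [426.0, 23.0, 103.5]
tcp_rot: [0.695, 0.719, 0.0, 0.001]
contact_force: [0.5, 0.0, 2.0]
finger_gap: 24.9
grasp_force: 30.0
```

```bash
python3 -c "
from h import *
print(get_state()['contact_force']);go(425.5,23.2,115)"
```

```text
[0.45896754 0.01828182 2.01869131]
pos [426.   23.  103.5] yaxis 0.0335 shift [ 0.001 -0.003 -0.076] clock 18.15 j6 -0.24
```

{"name": "drive_tool", "arguments": {"motion": [[[0.15,0,0,-0.02,0],[0.15,0,0,-0.02,0],[0.15,0,0,-0.02,0],[0.15,0,0,-0.015,0],[0.15,0,0,0,0],[0.15,0,0,0,0],[0.15,0,0,0,0],[0.15,0,0,0,0],[0.15,0,0,0,0],[0.15,0,0,0,0]]]}}

```text
clock: 19.4
ee_pos: [425.3, 23.1, 114.1]
tcp_rot: [0.695, 0.719, -0.0, -0.0]
contact_force: [0.2, -2.2, -7.7]
finger_gap: 24.2
grasp_force: 30.0
```

{"name": "drive_tool", "arguments": {"motion": [[[0.15,0,0.01,0,0],[0.15,0,0.02,0,0],[0.15,0,0.025,0,0],[0.15,0,0.025,0,0],[0.15,0,0.025,0,0],[0.15,0,0.025,0,0],[0.15,0,0.025,0,0],[0.15,0,0.025,0,0],[0.15,0,0.01,0,0],[0.15,0,0,0,0]]]}}

```text
clock: 20.65
ee_pos: [454.4, 24.0, 114.3]
tcp_rot: [0.695, 0.719, 0.0, 0.0]
contact_force: [-0.3, -3.8, -7.8]
finger_gap: 24.4
grasp_force: 30.0
```

```bash
python3 -c "
from h import *
c=shot('side');a=shot('top')
cv2.imwrite('pics/p4.png',np.hstack([cv2.resize(c['pixels'][170:300,250:390],(420,390)),cv2.resize(a['pixels'][195:315,190:310],(380,390))])[:,:,::-1])
go(425.3+40,23.1+1.32,114)"
```

```text
pos [454.4  24.  114.4] yaxis 0.0335 shift [0.    0.073 0.002] clock 20.75 j6 -0.23
```

View pics/p4.png

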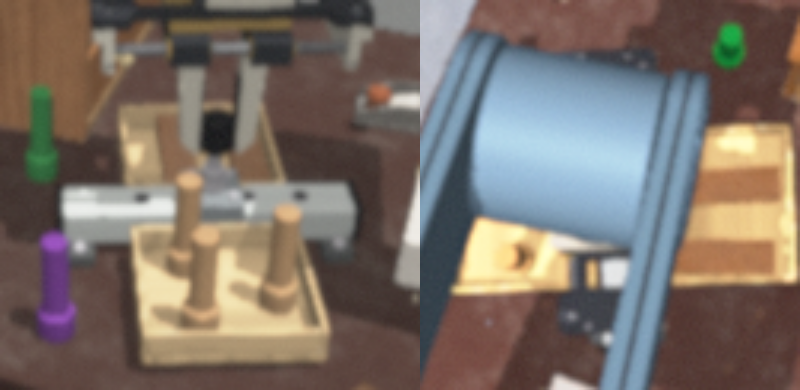

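The section slid with the knob and everything stayed upright. I'll go on to about 39.5 mm and lower a little to test for the hole.

{"name": "drive_tool", "arguments": {"motion": [[[0.15,0,0.02,0,0],[0.15,0,0.02,0,0],[0.15,0,0.02,0,0],[0.15,0,0.01,0,0],[0.15,0,0,0,0],[0.15,0,0,0.015,0],[0.15,0,0,0.015,0],[0.15,0,0,0.007,0],[0.15,0,0,0,0],[0.15,0,0,0,0]]]}}

```text
clock: 22.0
ee_pos: [464.6, 24.4, 108.8]
tcp_rot: [0.695, 0.719, 0.0, 0.0]
contact_force: [-0.8, -5.9, -6.8]
finger_gap: 24.1
grasp_force: 30.0
```

{"name": "drive_tool", "arguments": {"motion": [[[0.15,-0.004,0,0.01,0],[0.15,0,0,0.01,0],[0.15,0,0,0.01,0],[0.15,0,0,0.006,0],[0.15,0,0,0,0],[0.15,0,0,0,0],[0.15,0,0,0,0],[0.15,0,0,0,0],[0.15,0,0,0,0],[0.15,0,0,0,0]]]}}

```text
clock: 23.25
ee_pos: [465.1, 24.1, 103.6]
tcp_rot: [0.695, 0.719, 0.001, 0.0]
contact_force: [4.6, 4.6, -0.6]
finger_gap: 23.9
grasp_force: 30.0
```

{"name": "drive_tool", "arguments": {"motion": [[[0.15,0,0,0.003,0],[0.15,0,0,0.003,0],[0.15,0,0,0,0],[0.15,0,0,0,0],[0.15,0,0,0,0],[0.15,0,0,0,0],[0.15,0,0,0,0],[0.15,0,0,0,0],[0.15,0,0,0,0],[0.15,0,0,0,0]]]}}

```text
clock: 24.5
ee_pos: [465.1, 24.0, 103.5]
tcp_rot: [0.695, 0.719, 0.001, 0.001]
contact_force: [1.3, 5.0, 8.5]
finger_gap: 24.4
grasp_force: 30.0
```

```bash
python3 -c "
from h import *
c=shot('side')
cv2.imwrite('pics/p5.png',cv2.resize(c['pixels'][170:300,250:390],(700,600),interpolation=2)[:,:,::-1])
s=get_state();print(s['contact_force'],s['qvel'].round(3),s['ee_pos'])"
```

```text
[0.93713087 4.09882372 7.87435929] [ 0.001 -0.002 -0.002  0.    -0.     0.   ] [465.09941751  24.01791635 103.49212699]
```

View pics/p5.png

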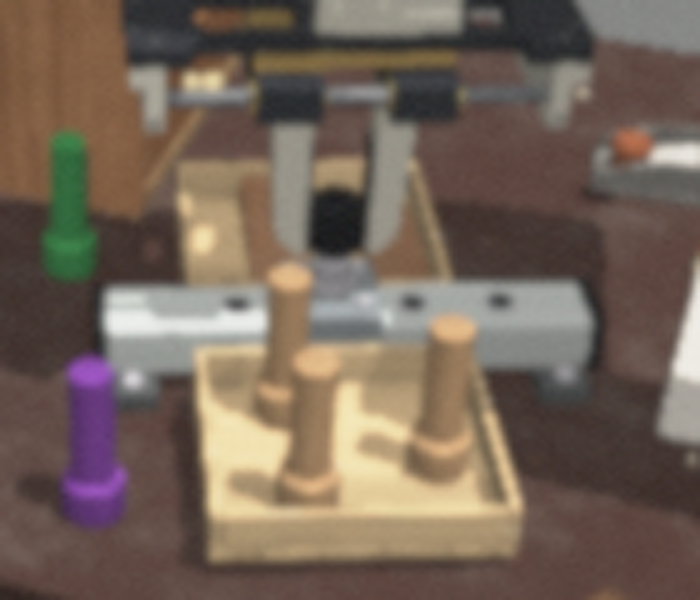

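The pin is home: z is back at 103.5, the height when I first gripped it, and it now pushes back at +8 N. One hole shows ahead of the section at (237,303) and two behind at (412,303) and (500,303). The knob is still gripped at 30 N and all the dogs are upright.

```bash
python3 -c "
from station import *
print(close_job())"
```

```text
the job is handed in; nothing more can be done
None
```

I handed the job in at about 24.5 s with both dogs and the wedge in their matching trays, the section at the next hole with the pin home, and the knob still gripped at 30 N; the hand-in returned no verdict.

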